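Shut a sandwich press and snap its lever latch over

ROBOT

A 6-joint arm with a two-finger parallel gripper is mounted at the origin on a cart in front of the work surface, level with it; the furniture and walls round the work are solid. World frame = base frame: x ahead of the robot, y to its left, z up, the work surface at z = 0. Lengths are in mm, angles in degrees, forces in N, time in s.
With the tool pointing down it reaches from about 275 to 875 mm from the base axis. Payload 12.5 kg.
Tool frame: the origin (TCP) lies at the very end of the fingers, on their centre line; the grasp point (between the pads) lies 19 mm behind it (r.pinch_z is the z of the grasp point in the tool frame, in mm); z points along the fingers, y is the line along which they close (so a half turn about z gives the same grasp; the last joint's range is limited). The gripper opens to 85 mm and grips with 20 to 120 N. Pads are 22 mm wide; open, the fingers measure 114 mm over their backs; the gripper's body (76 mm by 85 mm) begins 54 mm behind the grasp point. The pads swing forward as they close: fully open they stand 13 mm farther back than shut.
Start: joints at [72.33, 20.094, 94.641, -0, 65.266, -4.847], TCP at [122.034, 536.276, 198.49] pointing down, gripper open.
Joint ranges: [-157.81, 157.81], [-45, 120.19], [0.68, 151.7], [-89.99, 269.99], [4.06, 180], [-164.3, 164.3]. Speed limits (degrees/s): [127.2, 127.2, 159.86, 180, 180, 180].

INTERFACE

Orientations are given as [roll, pitch, yaw] about the fixed x, y, z axes, in that order (R = Rz(yaw) Ry(pitch) Rx(roll)).
In Python, from plant import r, snapshot, get_obs gives the robot as it stands (r), with the cameras as plain functions and the readings as plain functions.
- The arm moves only by the shell command python3 nudge.py 'ROWS' [OPENING]. ROWS is a JSON list of rows, 1 to 12 of them, each of 6 numbers: dx, dy, dz in mm, then a rotation vector rx, ry, rz in degrees; each row shifts and turns the commanded pose from where the row before left it, along the tool's axes as they then stand; what a row does not reach is not made up. A row lasts 1/10 s, in which the tool goes at most 50 mm and 8.59 degrees, less where a joint would pass 70% of its speed; a pose out of reach is approached as far as the arm can. OPENING is the finger opening in mm, set as the command begins (- or left out keeps the last). The fingers move at their own pace and stop on an object; the grip force is fixed at half the most. Time passes only in rows, so rows that do not move let the fingers close. It prints the time, the measured TCP pose, the force, the opening and the grip force at its end.
- get_obs(): the state, without advancing time (a new reading comes with each control period).
- snapshot(name): name is "side" or "top" or "wrist"; returns a dict with "img" (384x512x3 uint8, blue, green, red), "fx", "fy", "cx", "cy" (pixels), "origin" and "attitude" of the camera in the world. Camera axes: x right, y up, looking along -z (the intrinsics and any distortion apply to the point x, -y, -z); pixel columns grow to the right and rows downward; lengths in mm; the calibration is good to about 2 mm. A picture is of the moment at which its call begins. There is no depth.
- r.hand_in(): hands the job in; it is judged then, once.
The state is a dict: "clock": time; "joints": joint angles; "qd": joint speeds; "tau": joint torques, N m; "position": TCP position; "tool_rot": TCP orientation; "contact_force": force on the tool from outside, world axes, zero at the start; "ft_torque": the same for the moment, N m; "width": finger opening in mm; "grasp_force": force on a finger pad.
Only numpy, scipy, OpenCV 4.12 (cv2) and the standard library are available. Lean on these libraries where they do the work, as an engineer would, in place of code of your own. Each camera call takes 0.05 s, during which the arm holds its last target. There are 200 camera calls.

TASK

Close the sandwich press that stands open on the island: with your fingertips press its lid down until it is fully shut, and only then push the red-gripped latch bail away from the robot, past upright, until it snaps over onto the lid's black nose and stays there. Work gently with the fingers as a pusher only: do not pinch the lid or the latch, do not drag or lift the press, and leave everything else on the counter where it stands. Finish with the lid shut, the latch over and the hand clear.

Things in the scene. Friction and masses are not known exactly. Their poses are not given: they have to be found in the camera images.
- press: sandwich press, 3.1 to 4.6 kg, loose on rubber feet (slides if pushed with 15 to 30 N). Black base 220 mm deep (x -100 to +120) and wide, 54 mm high, with an 80 mm wide front tongue out to x = -150 mm; steel lid; red-gripped wire latch. Origin: centre of the underside, on the counter; its -x is its front, turned within 0.5 rad to the robot, +x points to its hinge at the back, z up
- press_lid (a joint): lid angle about the hinge at the back of the press, rad: 0 fully shut, grows as the front edge rises, 1.0 wide open; starts between 0.5 and 0.85. A stiff friction hinge holds it where it is left: it does not fall shut by itself; pressing near its front takes 1 to 3 N. Shut, it rests on a springy stop (about 3 N per mm further at the front)
- lid_hinge (a point): point on the lid's hinge axis (which runs along the press's y), 238 mm behind the latch pivot, 65 mm above the counter
- lid_top (a point): point on the outer (top) face of the steel lid, middle line, near the front: 170 mm from the hinge axis along the lid and 35 mm across it; moves with the lid, 100 mm above the counter when shut. The lid is 200 mm wide, 185 mm deep, 34 mm thick, and ends in a black nose 70 mm wide, 14 mm thick, reaching 213 mm from the hinge axis
- press_latch (a joint): angle of the latch bail about its pivot, rad: 0 open (leaning 0.6 rad to the press's front; starts so), 0.6 upright, 1.2 locked (leaning 0.6 rad over the lid's nose). An over-centre spring strut drives it to the nearer end; it takes about 1.5 to 3 N at the red grip to leave the open end, less towards upright; past upright it snaps over by itself
- latch_grip (a point): centre of the red grip of the latch bail: a round bar 18 mm thick, 70 mm long, along the press's y, 100 mm from the pivot: 128 mm above the counter at both ends of its travel, 145 mm when upright. Side wires at y = +-52 mm carry it; a thin cross wire 55 mm from the pivot comes down over the nose. Locked, its centre is 28 mm above the shut lid's top
- latch_pivot (a point): pivot of the latch bail, in the middle between its two bosses: on the press's middle line, 130 mm in front of the press origin, 45 mm above the counter
- mug: white dotted coffee mug, 82 x 114 x 91 mm; bystander, origin centre of the underside
- tin: tin can, 75 mm across, 110 mm high; bystander, origin centre of the underside
- stone_pot: small speckled stoneware pot with a lid, 68 mm across, 77 mm high; bystander, origin centre of the underside
- shaker: glass shaker with a grey top, 44 mm across, 90 mm high; bystander, origin centre of the underside
- spice_jar: glass spice jar with a green cap, 46 mm across, 106 mm high; bystander, origin centre of the underside

How it is judged (in metres and radians):
On the way, in this order (a step that is already met when the one before it is completed fails the run):
1. the lid is pressed fully shut while the latch is still open (value of joint press_lid below 0.04 rad and value of joint press_latch below 0.4 rad), for 0.2 s.
2. the latch has snapped over onto the shut lid (value of joint press_latch above 1.1 rad and value of joint press_lid below 0.04 rad), for 0.2 s.
At the end, for the whole second after the job is handed in: lid shut to within 0.04 rad, latch over its centre and at its locked end (beyond 1.1 of 1.2 rad), everything at rest, the press within 30 mm of where it stood (origin and hinge) and level, the five bystanders within 30 mm of where they stood (all of step 2 and velocity of joint press_latch below 0.1 rad/s and linear speed of press below 0.01 m/s and distance of each of press, lid_hinge, mug, tin, stone_pot, shaker, spice_jar from where it was at the start of the episode below 0.03 m and angle between press's own z axis and vertical below 0.03 rad); the robot touches nothing.
It fails at once if the latch is thrown past upright while the lid is not shut (value of joint press_latch above 0.65 rad and value of joint press_lid above 0.08 rad).
It fails at once if the press is lifted or tipped (height (world z) of press above 0.012 m or angle between press's own z axis and vertical above 0.06 rad).
It fails at once if the press is dragged more than 30 mm (distance of any of press, lid_hinge from where it was at the start of the episode above 0.03 m).
It fails at once if the lid or the latch is pinched, slammed or forced (more than 40 N from the fingers) (contact force between press and the fingers above 40 N).
It fails at once if a bystander is moved or lifted by more than 30 mm (distance of any of mug, tin, stone_pot, shaker, spice_jar from where it was at the start of the episode above 0.03 m).
It also fails if it takes over 51 s, if anything falls off the work surface, if the arm or the gripper's body presses on something with over 40 N, if the wrist force passes 120 N, or if a joint passes its speed limit or range.

## Working session

There is one attempt and no reset: what is moved stays moved. The work goes in short steps, Python scripts to look and compute and a shell command to move; the robot and the scene stay as the last step left them, time stands still between calls to the robot, and variables do not carry over. Pictures are saved under pics/ and viewed, at most 10 in all, crops included, and the job is handed in when it is done.

```bash
ls; mkdir -p pics
python3 - <<'E'
from plant import r, snapshot, get_obs
import cv2,numpy as np
o=get_obs(); print(o)
for n in("side","top"):
    s=snapshot(n); cv2.imwrite(f"pics/{n}0.png",s["img"]); print(n,{k:v for k,v in s.items() if k!="img"})
E
```

```text
nudge.py
pics
plant.py
{'clock': 0.0, 'joints': array([ 7.23293518e+01,  2.01253589e+01,  9.46761044e+01,  4.57631736e-04,
        6.52666973e+01, -4.84592218e+00]), 'qd': array([-0.04353519, -0.14272272, -0.00394864,  0.03792395,  0.01787429,
       -0.09296307]), 'tau': array([ 3.02977271e-03, -5.06091321e+01, -2.91405898e+01,  4.49612162e-05,
        4.53051864e-03, -5.43060636e-06]), 'position': array([121.93181572, 535.93663787, 197.95429607]), 'tool_rot': array([-1.79932118e+02, -6.17190840e-03,  1.67175079e+02]), 'contact_force': array([-0.49259676, -0.06256661,  0.28832476]), 'ft_torque': array([ 0.00629344,  0.01587321, -0.03194946]), 'grasp_force': 0.0, 'width': 85.26200981472174}
side {'fx': 444.51753435674624, 'fy': 444.51753435674624, 'cx': 255.77274932245584, 'cy': 194.52239608685466, 'origin': array([-352.93944659, -729.51559894,  977.46069791]), 'attitude': array([ 53.62483633,   0.69884919, -53.30930374])}
top {'fx': 461.4040071898763, 'fy': 461.4040071898763, 'cx': 264.50033924414873, 'cy': 193.66453441778955, 'origin': array([ 469.3908225 ,   11.03425261, 1368.98103596]), 'attitude': array([  5.97655447,  -0.17034838, -89.9799353 ])}
```

View pics/side0.png

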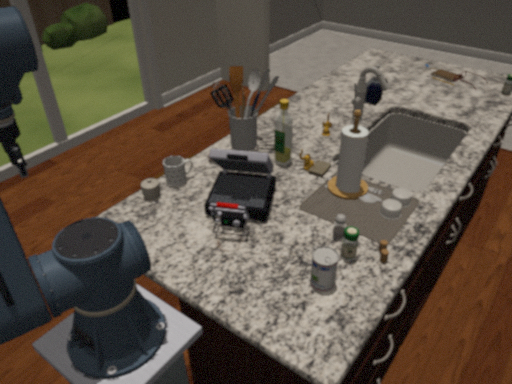

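View pics/top0.png

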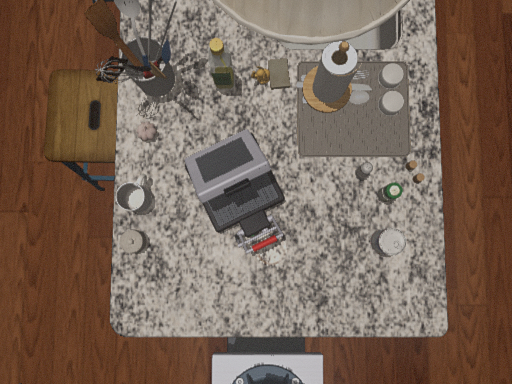

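The side view shows the open press with the red grip at about (228,206) and the mug, pot, tin, shaker and jar around it. The top view shows the grip at (265,243), the lid's front edge running (205,200)-(268,165) and the nose at (237,187). Next I'll triangulate the grip and look closer at the lid.

```bash
cat > h.py <<'E'
import numpy as np,cv2
from scipy.spatial.transform import Rotation as R
def ray(s,p):
    d=np.array([(p[0]-s["cx"])/s["fx"],-(p[1]-s["cy"])/s["fy"],-1.])
    return s["origin"],R.from_euler("xyz",s["attitude"],degrees=True).apply(d/np.linalg.norm(d))
def tri(a,b):
    (o,d),(p,e)=a,b; n=np.c_[d,-e]; t=np.linalg.lstsq(n,p-o,rcond=None)[0]
    A=o+t[0]*d;B=p+t[1]*e; return (A+B)/2,np.linalg.norm(A-B)
def plane(a,z): o,d=a; return o+d*(z-o[2])/d[2]
def red(img):
    h=cv2.cvtColor(img,cv2.COLOR_BGR2HSV); m=(((h[...,0]<8)|(h[...,0]>172))&(h[...,1]>170)&(h[...,2]>70)).astype(np.uint8)
    n,l,st,c=cv2.connectedComponentsWithStats(m); return [(st[i,4],c[i],cv2.boxPoints(cv2.minAreaRect(np.argwhere(l==i)[:,::-1].astype(np.float32)))) for i in range(1,n) if st[i,4]>15]
E
python3 - <<'E'
from h import *; from plant import r, snapshot, get_obs
S=snapshot("side");T=snapshot("top")
a=red(S["img"]);b=red(T["img"])
for x in a: print("s",x)
for x in b: print("t",x)
c=np.hstack([cv2.resize(S["img"][135:255,180:300],(400,400),interpolation=2)[:,:],cv2.resize(T["img"][125:265,170:310],(400,400),interpolation=2)])
cv2.imwrite("pics/c1.png",c)
E
```

```text
s (np.int32(85), array([226.6       , 204.84705882]), array([[216.70297, 205.9703 ],
       [217.1188 , 201.81189],
       [237.1188 , 203.81189],
       [236.70297, 207.9703 ]], dtype=float32))
t (np.int32(83), array([264.48192771, 242.79518072]), array([[251.8    , 245.6    ],
       [273.80002, 234.6    ],
       [276.40002, 239.80002],
       [254.4    , 250.80002]], dtype=float32))
```

View pics/c1.png

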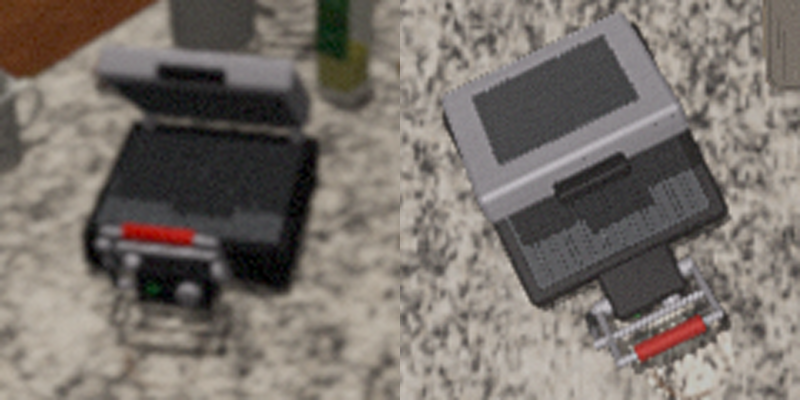

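The crop shows the nose front at about side (237.6,157.2) and top (238,188.5). The lid is about half open, and the grip is clearly visible in both views.

Run:
```python
from h import *; from plant import r, snapshot, get_obs
S=snapshot("side");T=snapshot("top")
a=red(S["img"])[0];b=red(T["img"])[0]
g,e=tri(ray(S,a[1]),ray(T,b[1])); print("grip",g,e)
# axis from top view at grip height
B=b[2]; E1=(B[0]+B[3])/2;E2=(B[1]+B[2])/2
P1,P2=plane(ray(T,E1),g[2]),plane(ray(T,E2),g[2]); d=P1-P2; print("len",np.linalg.norm(d),"yaw",np.degrees(np.arctan2(-d[0],d[1])))
# base edges from the crop: front-left edge and right side edge, front corners z~54, lid front edges
f=lambda x,y:(170+(x-400)/2.857,125+y/2.857)
for n,p,z in [("base FL",(538,304),50),("base FR",(726,214),50),("tongueL",(622,316),50),("tongueR",(690,288),50)]: print(n,plane(ray(T,f(*p)),z))
n,e=tri(ray(S,(237.6,157.2)),ray(T,(237.9,188.7))); print("nose",n,e)
yaw=np.arctan2(-d[0],d[1]); ux=np.array([np.cos(yaw),np.sin(yaw),0]); uy=np.array([-np.sin(yaw),np.cos(yaw),0])
piv=g+ux*100*np.sin(.6); piv[2]=45; hin=piv+238*ux; hin[2]=65
v=n-hin; print("piv",piv,"hinge",hin,"origin",piv+130*ux,"nose rel",v@ux,v@uy,v[2],np.hypot(v@ux,v[2]))
```

```text
grip [467.59167205   6.41102045 130.053302  ] 1.7991797666515856
len 65.60014363825888 yaw 26.457394790156815
base FL [499.27902425 138.74217597  50.        ]
base FR [589.50693163 -49.12386881  50.        ]
tongueL [487.39335165  54.93638532  50.        ]
tongueR [515.27410559 -12.85987129  50.        ]
nose [604.70201666  73.03393066 211.35926554] 4.716825461496132
piv [518.14218768  31.56766166  45.        ] hinge [731.21547363 137.60432896  65.        ] origin [634.52675563  89.48684968  45.        ] nose rel -142.0313774655455 -1.441855448432787 146.3592655447183 203.9459408655873
```

```bash
python3 nudge.py '[[0,0,-20,0,0,-7.86],[0,0,-20,0,0,-7.86],[0,0,-20,0,0,-7.86],[0,0,-20,0,0,-7.86],[0,0,-20,0,0,-7.86],[0,0,0,0,0,0],[0,0,0,0,0,0]]' 0
cat >> h.py <<'E'
O=np.array([634.5,89.5,0]); Y=np.radians(26.3)
U=np.array([np.cos(Y),np.sin(Y),0]);V=np.array([-np.sin(Y),np.cos(Y),0])
def where(r):
    o=get_obs(); p=o["position"]; q=p-O
    t=R.from_euler("xyz",o["tool_rot"],degrees=True).as_matrix()
    print("clk",round(o["clock"],2),"press xyz",np.round([q@U,q@V,p[2]],1),"rot",np.round(o["tool_rot"],2),"F(press)",np.round([o["contact_force"]@U,o["contact_force"]@V,o["contact_force"][2]],2))
    return o,t
def to(r,x,y,z):
    o,t=where(r); print("tool move to",(x,y,z),np.round(t.T@(O+x*U+y*V+[0,0,z]-o["position"]),1))
E
python3 -c "
from h import *; from plant import r, snapshot, get_obs
to(r,17,0,290)"
```

```text
clock: 1.0
position: [122.0, 536.2, 298.0]
tool_rot: [-180.0, -0.0, -153.7]
contact_force: [-1.5, 0.0, -0.4]
width: -0.3
grasp_force: 0.0
clk 1.0 press xyz [-261.6  627.5  298. ] rot [-1.7999e+02 -1.0000e-02 -1.5370e+02] F(press) [-1.31  0.67 -0.42]
tool move to (17, 0, 290) [-278.6 -627.5    8. ]
```

```bash
python3 nudge.py '[[-7,-16,0,0,0,0],[-14,-32,0,0,0,0],[-14,-32,0,0,0,0],[-14,-32,0,0,0,0],[-14,-32,0,0,0,0],[-14,-32,0,0,0,0],[-14,-32,0,0,0,0],[-14,-32,0,0,0,0],[-14,-32,0,0,0,0],[-14,-32,0,0,0,0]]' && python3 nudge.py '[[-14,-32,0,0,0,0],[-14,-32,0,0,0,0],[-14,-32,0,0,0,0],[-14,-32,0,0,0,0],[-14,-32,0,0,0,0],[-14,-32,0,0,0,0],[-14,-32,0,0,0,0],[-14,-32,0,0,0,0],[-14,-32,0,0,0,0],[-10,-20,0,0,0,0],[0,0,0,0,0,0]]'
python3 - <<'E'
from h import *; from plant import r, snapshot, get_obs
to(r,17,0,235)
for t in np.arange(.75,-.05,-.08):
    c,s=np.cos(t),np.sin(t); print(round(t,2),"TCP x",round(108-(163*c-35*s)+11*s/max(s,.3) if t>0 else 108-163,1),"z",round(65+163*s+35*c,1))
S=snapshot("side");T=snapshot("top")
cv2.imwrite("pics/c2.png",np.hstack([cv2.resize(S["img"][95:255,180:340],(400,400),interpolation=2),cv2.resize(T["img"][125:265,170:310],(400,400),interpolation=2)]))
E
```

```text
clock: 2.0
position: [377.5, 321.3, 297.5]
tool_rot: [-180.0, -0.1, -153.7]
contact_force: [0.4, 1.2, -0.0]
width: 0.0
grasp_force: 0.0
clock: 3.1
position: [636.6, 105.5, 296.5]
tool_rot: [180.0, -0.1, -153.8]
contact_force: [-0.1, 0.2, -0.3]
width: -0.0
grasp_force: 0.0
clk 3.1 press xyz [  9.   13.4 296.5] rot [ 1.7998e+02 -1.4000e-01 -1.5378e+02] F(press) [ 0.02  0.22 -0.25]
tool move to (17, 0, 235) [ -8.2 -13.4  61.4]
0.75 TCP x 23.6 z 201.7
0.67 TCP x 13.0 z 193.7
0.59 TCP x 3.0 z 184.8
0.51 TCP x -6.2 z 175.1
0.43 TCP x -14.6 z 164.8
0.35 TCP x -22.1 z 153.8
0.27 TCP x -30.0 z 142.2
0.19 TCP x -38.5 z 130.2
0.11 TCP x -46.1 z 117.7
0.03 TCP x -52.8 z 104.9
```

View pics/c2.png

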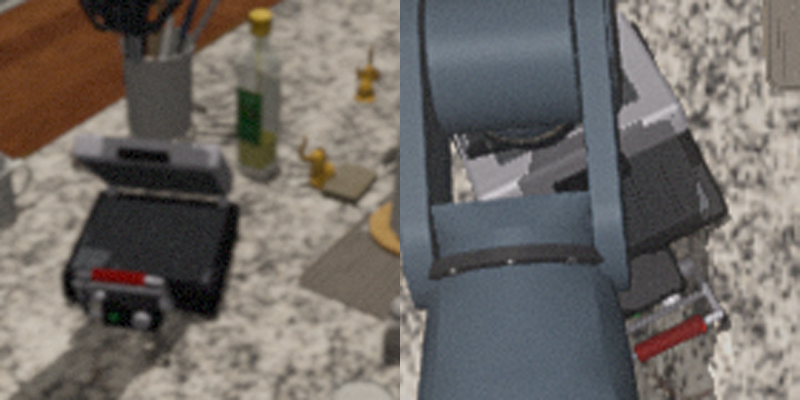

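The arm now hovers over the lid. In the top crop it hides the lid, and the press and grip are unchanged. Next I lower the fingers to just above the lid and feel for contact.

```bash
python3 nudge.py '[[-2,-4,15,0,0,0],[-3,-5,18,0,0,0],[-3,-4,18,0,0,0],[0,0,12,0,0,0],[0,0,6,0,0,0],[0,0,0,0,0,0]]' && python3 -c "
from h import *; from plant import r, snapshot, get_obs
where(r)" && python3 nudge.py '[[1,0,3,0,0,0],[1,0,3,0,0,0],[1,0,3,0,0,0],[1,0,3,0,0,0],[1,0,3,0,0,0],[1,0,3,0,0,0]]' && python3 -c "
from h import *; from plant import r, snapshot, get_obs
where(r)"
```

```text
clock: 3.8
position: [648.0, 100.6, 228.7]
tool_rot: [180.0, -0.1, -153.5]
contact_force: [-0.5, -0.5, -0.8]
width: -0.2
grasp_force: 0.0
clk 3.8 press xyz [ 17.    4.  228.7] rot [ 1.7997e+02 -7.0000e-02 -1.5350e+02] F(press) [-0.66 -0.18 -0.79]
clock: 4.4
position: [643.2, 97.6, 211.2]
tool_rot: [180.0, -0.0, -153.5]
contact_force: [0.3, -1.1, 0.0]
width: 0.0
grasp_force: 0.0
clk 4.4 press xyz [ 11.4   3.4 211.2] rot [ 180.     -0.   -153.53] F(press) [-0.22 -1.07  0.  ]
```

```bash
python3 nudge.py '[[0,0,4,0,0,0],[0,0,4,0,0,0],[0,0,4,0,0,0],[0,0,4,0,0,0],[1,0,3,0,0,0],[3,0,3,0,0,0]]' && python3 -c "
from h import *; from plant import r, snapshot, get_obs
where(r)" && python3 nudge.py '[[3,0,3,0,0,0],[3,0,3,0,0,0],[3,0,3,0,0,0],[3,0,3,0,0,0]]' && python3 -c "
from h import *; from plant import r, snapshot, get_obs
where(r)
S=snapshot('side')
cv2.imwrite('pics/c3.png',cv2.resize(S['img'][95:255,160:320],(500,500),interpolation=2))"
```

```text
clock: 5.0
position: [639.7, 95.9, 189.2]
tool_rot: [-180.0, 0.0, -153.5]
contact_force: [0.5, -0.3, 0.4]
width: 0.4
grasp_force: 0.0
clk 5.0 press xyz [  7.5   3.4 189.2] rot [-180.      0.   -153.52] F(press) [ 0.37 -0.48  0.38]
clock: 5.4
position: [628.7, 90.4, 177.4]
tool_rot: [-180.0, 0.0, -153.5]
contact_force: [-0.6, 0.4, 1.4]
width: -0.2
grasp_force: 0.7
clk 5.4 press xyz [ -4.8   3.3 177.4] rot [-1.7999e+02  1.0000e-02 -1.5352e+02] F(press) [-0.38  0.67  1.39]
```

View pics/c3.png

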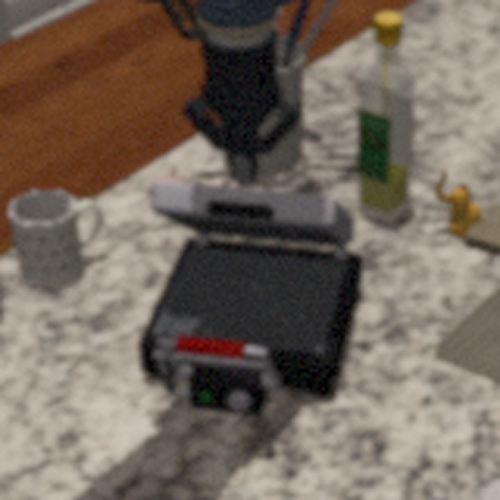

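The fingertips rest on the middle of the lid just behind its front edge, at crop (243,180), so I follow the arc down.

```bash
python3 nudge.py '[[3,0,3.5,0,0,0],[3,0,3.5,0,0,0],[3,0,3.5,0,0,0],[2.5,0,3.5,0,0,0],[2.5,0,4,0,0,0],[2.5,0,4,0,0,0],[2.5,0,4,0,0,0],[2.5,0,4,0,0,0]]' && python3 -c "
from h import *; from plant import r, snapshot, get_obs
where(r)" && python3 nudge.py '[[2.5,0,4,0,0,0],[2.5,0,4,0,0,0],[2.5,0,4,0,0,0],[2.5,0,4,0,0,0],[2.5,0,4,0,0,0],[2.5,0,4,0,0,0],[2,0,4,0,0,0]]' && python3 -c "
from h import *; from plant import r, snapshot, get_obs
where(r)"
```

```text
clock: 6.25
position: [609.5, 80.8, 147.1]
tool_rot: [180.0, -0.0, -153.5]
contact_force: [0.3, 0.6, 2.0]
width: -0.1
grasp_force: 0.6
clk 6.25 press xyz [-26.3   3.3 147.1] rot [ 180.     -0.   -153.52] F(press) [0.5  0.44 1.96]
clock: 6.95
position: [594.3, 73.3, 119.1]
tool_rot: [180.0, -0.0, -153.5]
contact_force: [-0.4, 0.1, 1.3]
width: 0.1
grasp_force: 0.5
clk 6.95 press xyz [-43.3   3.3 119.1] rot [ 180.     -0.   -153.52] F(press) [-0.29  0.25  1.28]
```

```bash
python3 nudge.py '[[2,0,4,0,0,0],[2,0,4,0,0,0],[1,0,3,0,0,0],[1,0,3,0,0,0],[0,0,2,0,0,0],[0,0,1,0,0,0],[0,0,0,0,0,0]]' && python3 -c "
from h import *; from plant import r, snapshot, get_obs
where(r)" && python3 nudge.py '[[0,0,1,0,0,0],[0,0,0,0,0,0],[0,0,0,0,0,0]]' && python3 -c "
from h import *; from plant import r, snapshot, get_obs
where(r)"
```

```text
clock: 7.65
position: [589.1, 70.7, 102.4]
tool_rot: [180.0, -0.0, -153.5]
contact_force: [-0.5, -0.3, -0.2]
width: 0.1
grasp_force: 0.0
clk 7.65 press xyz [-49.    3.2 102.4] rot [ 180.     -0.   -153.52] F(press) [-0.59  0.01 -0.17]
clock: 7.95
position: [589.2, 70.7, 101.5]
tool_rot: [-180.0, 0.0, -153.5]
contact_force: [0.8, 0.6, 0.8]
width: 0.2
grasp_force: 0.0
clk 7.95 press xyz [-49.    3.2 101.5] rot [-1.8000e+02  1.0000e-02 -1.5352e+02] F(press) [1.01 0.22 0.8 ]
```

```bash
python3 nudge.py '[[0,0,1,0,0,0],[0,0,1,0,0,0],[0,0,0,0,0,0],[0,0,0,0,0,0]]' && python3 nudge.py '[[0,0,1,0,0,0],[0,0,1,0,0,0],[0,0,0,0,0,0],[0,0,0,0,0,0]]'  && python3 -c "
from h import *; from plant import r, snapshot, get_obs
where(r)"
```

```text
clock: 8.35
position: [589.1, 70.7, 99.4]
tool_rot: [180.0, -0.0, -153.5]
contact_force: [0.1, -0.2, 0.5]
width: -0.2
grasp_force: 0.0
clock: 8.75
position: [589.1, 70.7, 97.4]
tool_rot: [180.0, -0.0, -153.5]
contact_force: [0.3, 0.5, -0.4]
width: -0.1
grasp_force: 0.0
clk 8.75 press xyz [-49.    3.3  97.4] rot [ 180.     -0.   -153.52] F(press) [ 0.47  0.28 -0.37]
```

```bash
python3 -c "
from h import *; from plant import r, snapshot, get_obs
S=snapshot('side')
cv2.imwrite('pics/c4.png',cv2.resize(S['img'][95:255,160:320],(600,600),interpolation=2))"
```

```text
(no output)
```

View pics/c4.png

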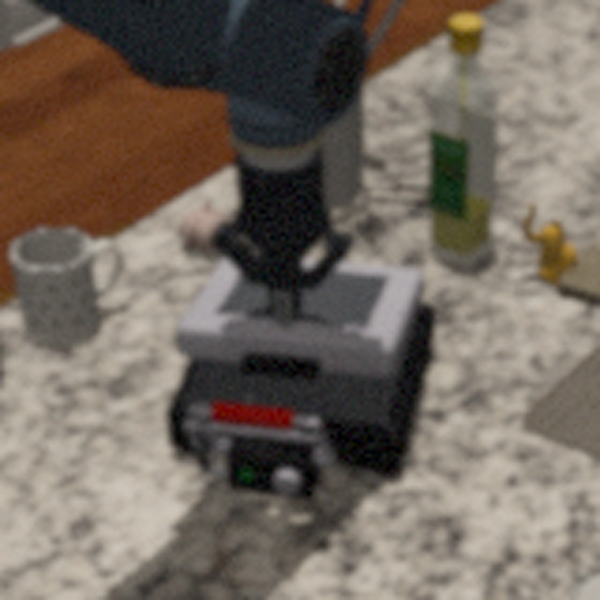

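```bash
python3 -c "
from h import *; from plant import r, snapshot, get_obs
S=snapshot('side')
for n,p in (('nose front',(234.7,193)),('nose top',(235,191)),('finger tip',(236,180))):
    o,d=ray(S,p); t=((O-o)@V)/(d@V); q=o+t*d; print(n,(q-O)@U,q[2])
def px(x,y,z):
    v=R.from_euler('xyz',S['attitude'],degrees=True).inv().apply(O+x*U+y*V+[0,0,z]-S['origin']); return np.round([S['cx']+S['fx']*v[0]/-v[2],S['cy']-S['fy']*v[1]/-v[2]],1)
def crop(p): return np.round((p-[160,95])*3.75)
hx=108
for th in (0,.1,.2):
  c,s=np.cos(th),np.sin(th)
  print(th,[crop(px(hx-(a*c-35*s),y,65+a*s+35*c)) for a,y in((185,100),(185,-100),(0,100),(0,-100))])
print('tcp',crop(px(-49,3,97.4)), 'grip',crop(px(-186,0,128)))
g=red(S['img']);print(crop(g[0][1]))
"
```

```text
nose front -80.63579766529168 99.44777914177519
nose top -75.20491636524523 103.83837003550605
finger tip -54.18873735030115 134.32234086866458
0 [array([173., 354.]), array([391., 375.]), array([223., 246.]), array([423., 264.])]
0.1 [array([173., 334.]), array([392., 356.]), array([224., 245.]), array([423., 262.])]
0.2 [array([173., 315.]), array([393., 335.]), array([225., 243.]), array([424., 261.])]
tcp [285. 349.] grip [251. 414.]
[251. 413.]
```

```bash
python3 -c "
from h import *; from plant import r, snapshot, get_obs
print(where(r)[0]['position'])
S=snapshot('side');T=snapshot('top');W=snapshot('wrist')
a=cv2.resize(S['img'][155:230,200:280],(427,400),interpolation=cv2.INTER_CUBIC)
b=cv2.resize(W['img'],(373,280)); c=np.zeros((600,800,3),np.uint8); c[:400,:427]=a; c[:280,427:]=b
c[280:600,427:]=cv2.resize(T['img'][125:265,160:323],(373,320),interpolation=cv2.INTER_CUBIC)
cv2.imwrite('pics/c5.png',c)"
```

```text
clk 8.85 press xyz [-49.    3.3  97.5] rot [ 179.99   -0.   -153.52] F(press) [1.46 1.13 0.39]
[589.09094449  70.71574502  97.45568888]
```

View pics/c5.png

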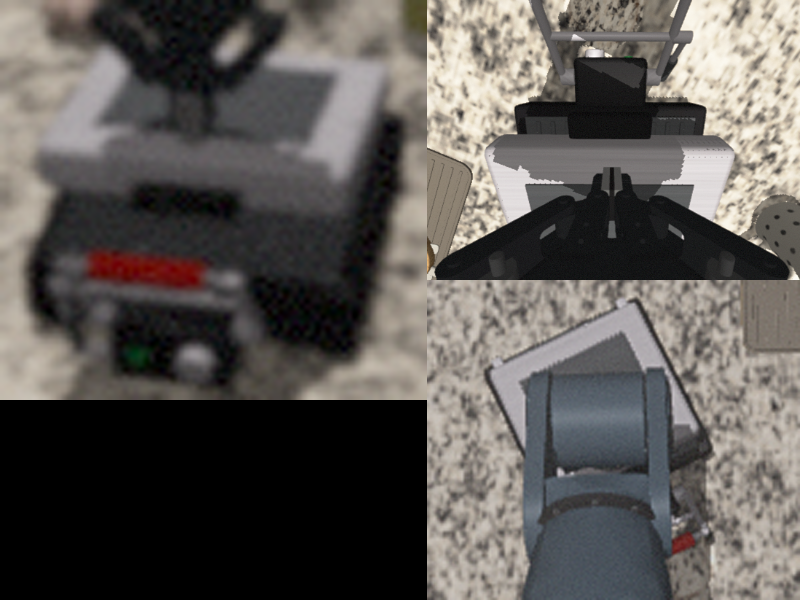

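```bash
python3 -c "
from h import *; from plant import r, snapshot, get_obs
for n in ('wrist','top','side'):
  S=snapshot(n); print({k:S[k] for k in S if k!='img'} if n=='wrist' else '')
  def px(x,y,z):
    v=R.from_euler('xyz',S['attitude'],degrees=True).inv().apply(O+x*U+y*V+[0,0,z]-S['origin']); return np.round([S['cx']+S['fx']*v[0]/-v[2],S['cy']-S['fy']*v[1]/-v[2]],0)
  f={'wrist':lambda p:p*.7285+[427,0],'top':lambda p:(p-[160,125])*2.288+[427,280],'side':lambda p:(p-[200,155])*5.33}[n]
  print(n,'tcp',f(px(-49,3.3,97.5)),'tcp z115',f(px(-49,3.3,115)),'basefront',f(px(-100,95,54)),f(px(-100,-95,54)))
  for th in (0,.1,.2):
   c,s=np.cos(th),np.sin(th)
   print(th,'front edge top',[f(px(108-(a*c-h*s),y,65+a*s+h*c)) for a,y,h in((185,100,35),(185,-100,35))],'nose end L R',[f(px(108-(213*c-h*s),y,65+213*s+h*c)) for h in (20,) for y in (35,-35)],'back',[f(px(108-(a*c-h*s),y,65+a*s+h*c)) for a,y,h in((0,100,35),(0,-100,35))])
"
```

```text
{'fx': 268.8373278469601, 'fy': 268.8373278469601, 'cx': 253.364544907519, 'cy': 193.54979735730018, 'origin': array([522.96430481,  37.82026641, 273.06442055]), 'attitude': array([-1.67420402e+01, -3.72387712e-02,  1.16527472e+02])}
wrist tcp [611.3105 161.727 ] tcp z115 [611.3105 169.7405] basefront [694.3595 104.1755] [522.4335 103.447 ]
0 front edge top [array([716.943 , 134.7725]), array([498.393, 134.044])] nose end L R [array([644.8215, 101.99  ]), array([571.243, 101.99 ])] back [array([692.174, 285.572]), array([523.8905, 285.572 ])]
0.1 front edge top [array([727.8705, 145.7   ]), array([486.737 , 144.9715])] nose end L R [array([649.1925, 107.818 ]), array([566.1435, 107.818 ])] back [array([692.174 , 287.7575]), array([523.8905, 287.029 ])]
0.2 front edge top [array([739.5265, 160.9985]), array([474.3525, 160.27  ])] nose end L R [array([653.5635, 118.7455]), array([561.044, 118.017])] back [array([691.4455, 289.2145]), array([524.619 , 289.2145])]

top tcp [614.616 447.024] tcp z115 [612.328 447.024] basefront [566.568 520.24 ] [703.848 453.888]
0 front edge top [array([
[... 539 characters left out ...]
, 362.368]), array([630.632, 291.44 ])]

side tcp [191.88 175.89] tcp z115 [191.88 154.57] basefront [ 37.31 261.17] [330.46 293.15]
0 front edge top [array([ 31.98, 181.22]), array([341.12, 213.2 ])] nose end L R [array([122.59, 239.85]), array([234.52, 250.51])] back [array([101.27,  31.98]), array([389.09,  53.3 ])]
0.1 front edge top [array([ 31.98, 154.57]), array([346.45, 186.55])] nose end L R [array([122.59, 207.87]), array([234.52, 218.53])] back [array([106.6 ,  26.65]), array([389.09,  53.3 ])]
0.2 front edge top [array([ 31.98, 127.92]), array([346.45, 154.57])] nose end L R [array([122.59, 175.89]), array([234.52, 186.55])] back [array([106.6 ,  26.65]), array([389.09,  53.3 ])]
```

```bash
python3 -c "
from h import *; from plant import r, snapshot, get_obs
W=snapshot('wrist'); cv2.imwrite('pics/w1.png',W['img'])"
python3 nudge.py '[[0,0,-5,0,0,0],[0,0,-10,0,0,0],[0,0,-15,0,0,0],[0,0,-10,0,0,0],[0,0,0,0,0,0]]'
python3 -c "
from h import *; from plant import r, snapshot, get_obs
S=snapshot('side');W=snapshot('wrist'); W1=cv2.imread('pics/w1.png')
c=np.zeros((600,800,3),np.uint8); 
c[:300,:400]=cv2.resize(W1[160:310,150:350],(400,300)); c[:300,400:]=cv2.resize(W['img'][160:310,150:350],(400,300))
c[300:,:400]=cv2.resize(S['img'][155:230,190:290],(400,300),interpolation=cv2.INTER_CUBIC)
where(r)
cv2.imwrite('pics/c6.png',c)"
```

```text
clock: 9.7
position: [590.2, 70.7, 139.8]
tool_rot: [-179.9, 0.2, -153.5]
contact_force: [-0.3, 0.5, 0.3]
width: 0.0
grasp_force: 0.0
clk 9.8 press xyz [-49.    3.2 137.8] rot [-1.7998e+02  3.0000e-02 -1.5352e+02] F(press) [-0.44  1.09 -0.64]
```

View pics/c6.png

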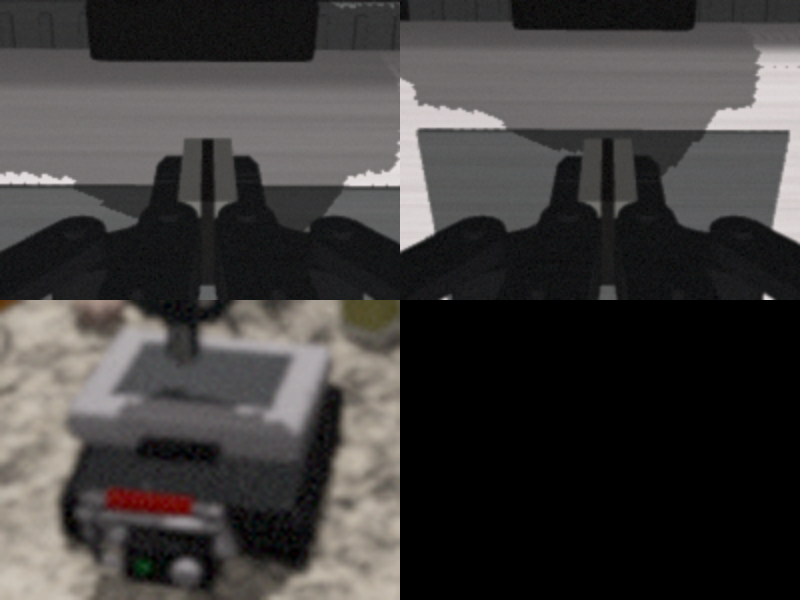

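```bash
python3 -c "
from h import *; from plant import r, snapshot, get_obs
S=snapshot('side');W=snapshot('wrist')
def rep(n,p,q):
  x,e=tri(ray(W,p),ray(S,q)); print(n,np.round([(x-O)@U,(x-O)@V,x[2]],1),'err',round(e,1))
rep('nose root',(252,174),(235,190))
rep('panel front L',(150+390/2,160+130/2),(190+115/4,155+90/4))
rep('panel front R',(150+18/2,160+130/2),(190+270/4,155+105/4))
rep('panel front M',(252,225),(190+192/4,155+98/4))
rep('panel front L swap',(150+390/2,225),(190+270/4,155+105/4))
rep('panel front R swap',(159,225),(190+115/4,155+90/4))
# two-height wrist parallax
"
```

```text
nose root [-77.1   0.9 108.9] err 3.1
panel front L [-45.9  65.6 133.2] err 8.0
panel front R [-40.7 -69.1 126.4] err 4.0
panel front M [-41.2  -0.5 126.7] err 6.6
panel front L swap [-87.4 -20.6 190.4] err 130.6
panel front R swap [-115.1    4.9  218.7] err 86.5
```

The fingertip looks the same in the wrist view at both heights, so it is sitting on the lid and not inside it. Triangulation puts the nose root at z about 109-120, so the lid is still open by about 0.1 rad. The zero readings came after pauses, so I'll press further while watching the force in motion.

```bash
python3 nudge.py '[[2,1,-0,0,0,0],[2,-1,15,0,0,0],[2,-2,10,0,0,0],[0,-1,8,0,0,0],[0,0,5,0,0,0]]' && python3 nudge.py '[[0,0,2,0,0,0],[0,0,2,0,0,0],[0,0,2,0,0,0]]' | grep -E "pos|force" && python3 nudge.py '[[0,0,2,0,0,0],[0,0,2,0,0,0]]' | grep -E "pos|force"
```

```text
clock: 10.4
position: [584.8, 65.1, 98.6]
tool_rot: [180.0, -0.1, -153.5]
contact_force: [-0.2, 0.3, 0.6]
width: 0.0
grasp_force: 0.0
position: [585.3, 65.4, 93.7]
contact_force: [-1.1, -0.0, 0.9]
grasp_force: 0.4
position: [585.1, 65.4, 89.5]
contact_force: [-0.0, -0.5, 0.8]
grasp_force: 0.4
```

```bash
for i in 1 2; do python3 nudge.py '[[0,0,1.5,0,0,0],[0,0,1.5,0,0,0]]' | grep -E "pos|force"; done; python3 -c "
from h import *; from plant import r, snapshot, get_obs
W=snapshot('wrist');S=snapshot('side'); c=np.zeros((400,800,3),np.uint8)
c[:300,:400]=cv2.resize(W['img'],(400,300)); c[:,400:]=cv2.resize(S['img'][140:240,190:290],(400,400),interpolation=cv2.INTER_CUBIC)
cv2.imwrite('pics/c7.png',c); where(r)"
```

```text
position: [585.1, 65.3, 86.4]
contact_force: [-0.2, -0.6, 0.5]
grasp_force: 0.4
position: [585.1, 65.3, 83.4]
contact_force: [-1.2, 0.4, 0.5]
grasp_force: 0.4
clk 11.4 press xyz [-55.1   0.2  83.3] rot [ 1.8000e+02 -1.0000e-02 -1.5353e+02] F(press) [0.64 0.33 0.56]
```

View pics/c7.png

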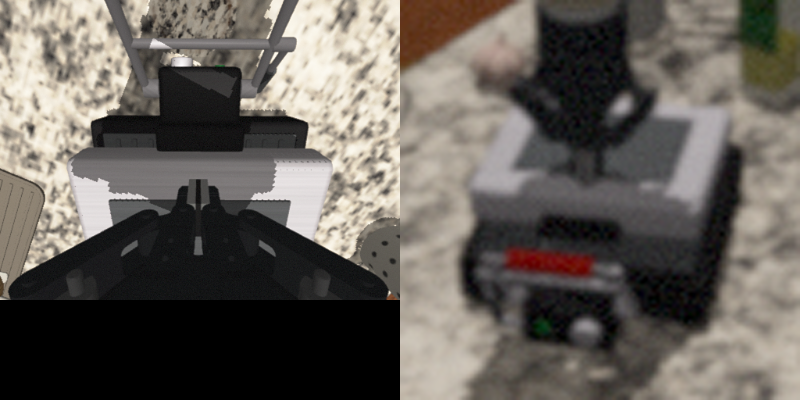

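The lid is following: the nose has moved about 5 px down, with the lid now near 0.05 rad. The hand's tip evidently sits about 20 mm above the nominal TCP. I continue until the stop pushes back.

```bash
for i in 1 2; do python3 nudge.py '[[0,0,1.5,0,0,0],[0,0,1.5,0,0,0]]' | grep -E "pos|force"; done; python3 nudge.py '[[0,0,1,0,0,0],[0,0,1,0,0,0]]' | grep -E "pos|force"
```

```text
position: [585.1, 65.3, 80.4]
contact_force: [-0.7, 0.5, 0.6]
grasp_force: 0.4
position: [585.0, 65.3, 77.3]
contact_force: [-0.6, -0.2, 0.4]
grasp_force: 0.4
position: [585.0, 65.3, 75.4]
contact_force: [0.9, -0.5, 1.0]
grasp_force: 0.4
```

```bash
python3 nudge.py '[[0,0,1,0,0,0],[0,0,1,0,0,0]]' | grep -E "pos|force"
```

```text
position: [585.1, 65.3, 73.4]
contact_force: [-0.3, -0.9, 1.0]
grasp_force: 0.4
```

```bash
for i in 1 2; do python3 nudge.py '[[0,0,1,0,0,0],[0,0,1,0,0,0]]' | grep -E "pos|force"; done
```

```text
position: [585.1, 65.3, 71.4]
contact_force: [0.4, -0.1, 0.9]
grasp_force: 0.4
position: [585.1, 65.3, 69.4]
contact_force: [-0.5, 0.2, 0.7]
grasp_force: 0.4
```

```bash
python3 -c "
from h import *; from plant import r, snapshot, get_obs
S=snapshot('side'); g=cv2.cvtColor(S['img'],6); W=snapshot('wrist')
print('nose col',[(y,int(g[y,229:241].mean())) for y in range(180,208)])
print('left front',[(y,int(g[y,212:218].mean())) for y in range(176,204)])
gw=cv2.cvtColor(W['img'],6); print('wrist rows',[(y,int(gw[y,190:196].mean()),int(gw[y,215:240].mean())) for y in range(90,240,5)]); print(get_obs()['tau'])
c=np.zeros((400,800,3),np.uint8)
c[:300,:400]=cv2.resize(W['img'],(400,300)); c[:,400:]=cv2.resize(S['img'][140:240,190:290],(400,400),interpolation=cv2.INTER_CUBIC)
cv2.imwrite('pics/c8.png',c)"
```

```text
nose col [(180, 46), (181, 54), (182, 55), (183, 49), (184, 45), (185, 44), (186, 44), (187, 57), (188, 72), (189, 86), (190, 93), (191, 96), (192, 97), (193, 95), (194, 88), (195, 79), (196, 74), (197, 63), (198, 40), (199, 24), (200, 16), (201, 10), (202, 14), (203, 25), (204, 33), (205, 47), (206, 54), (207, 52)]
left front [(176, 161), (177, 163), (178, 167), (179, 169), (180, 170), (181, 170), (182, 170), (183, 169), (184, 167), (185, 164), (186, 167), (187, 170), (188, 172), (189, 171), (190, 165), (191, 149), (192, 117), (193, 87), (194, 76), (195, 75), (196, 74), (197, 70), (198, 59), (199, 50), (200, 41), (201, 40), (202, 50), (203, 67)]
wrist rows [(90, 97, 40), (95, 97, 42), (100, 89, 32), (105, 117, 26), (110, 131, 25), (115, 128, 24), (120, 111, 24), (125, 81, 24), (130, 92, 24), (135, 102, 22), (140, 104, 22), (145, 115, 20), (150, 31, 21), (155, 12, 12), (160, 16, 18), (165, 20, 23), (170, 19, 20), (175, 42, 20), (180, 51, 20), (185, 51, 19), (190, 75, 67), (195, 81, 81), (200, 106, 105), (205, 114, 115), (210, 116, 118), (215, 118, 117), (220, 120, 120), (225, 119, 120), (230, 121, 123), (235, 116, 117)]
[ 1.64959270e-03 -5.85746419e+01 -2.45809168e+01 -5.23442824e-03
 -1.27356584e-02 -4.17168140e-07]
```

View pics/c8.png

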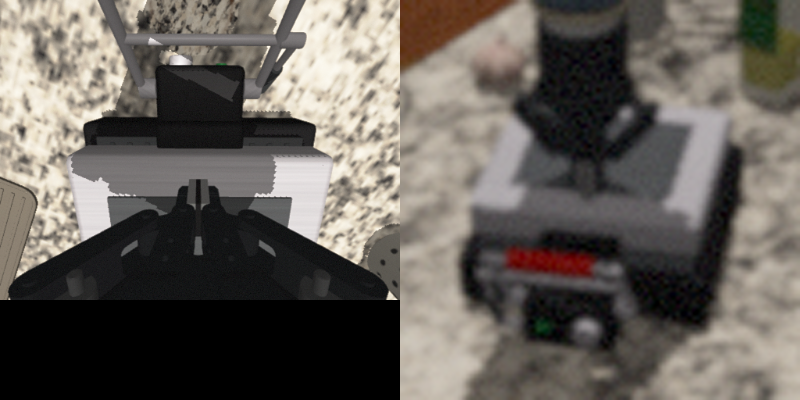

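The nose now sits at side rows 198-202, just behind the grip, so the lid is almost shut. That was my last picture to view, and from here I use numbers only. I press on until the stop resists.

```bash
cat >> h.py <<'E'
def nose(r):
    g=cv2.cvtColor(snapshot("side")["img"],6)[:,229:241].mean(1); y=next(i for i in range(192,210) if g[i]<60)
    print("nose edge row",round(y-(60-g[y])/(g[y-1]-g[y]),2), "red",[(int(a),np.round(c,1)) for a,c,_ in red(snapshot("side")["img"])])
E
for i in 1 2; do python3 nudge.py '[[0,0,1,0,0,0],[0,0,1,0,0,0]]' | grep -E "pos|force"; python3 -c "
from h import *; from plant import r, snapshot, get_obs
nose(r)"; done
```

```text
position: [585.1, 65.3, 67.5]
contact_force: [-0.8, -0.0, 0.6]
grasp_force: 0.4
nose edge row 197.61 red [(98, array([227. , 205.1]))]
position: [585.2, 65.3, 67.0]
contact_force: [-10.4, -1.2, 26.2]
grasp_force: 13.2
nose edge row 197.69 red [(99, array([226.9, 205. ]))]
```

```bash
python3 nudge.py '[[0,0,-1,0,0,0],[0,0,0,0,0,0]]' | grep -E "pos|force|width"; python3 -c "
from h import *; from plant import r, snapshot, get_obs
nose(r); o,t=where(r); print(o['ft_torque'],o['grasp_force'],o['width'],o['joints'])
"
```

```text
position: [585.2, 65.3, 67.2]
contact_force: [-3.7, -0.1, 7.8]
width: 0.0
grasp_force: 4.5
nose edge row 197.65 red [(100, array([227., 205.]))]
clk 13.6 press xyz [-54.9   0.2  67.2] rot [-1.7999e+02  2.0000e-02 -1.5352e+02] F(press) [-3.41  0.45  9.13]
[-6.35066945e-02  5.80598739e-01 -5.55906362e-04] 4.608793714501189 0.08010673836239987 [ 1.84112557e+00  3.32093887e+01  9.47781974e+01 -8.62284405e-04
  5.19865775e+01 -1.14635993e+02]
```

The stop is firm at TCP z 67 (26 N, then 8 N after backing off), so the lid is shut with the latch still open. I release it, go up and over the grip, and come down in front of it.

```bash
python3 nudge.py '[[0,0,0,0,0,0],[0,0,-4,0,0,0],[0,0,-10,0,0,0],[0,0,-20,0,0,0],[0,0,-25,0,0,0],[0,0,-25,0,0,0],[0,0,-20,0,0,0],[0,0,-10,0,0,0],[0,0,0,0,0,0]]'|grep -E "pos|force"; python3 -c "
from h import *; from plant import r, snapshot, get_obs
nose(r);where(r)
W=snapshot('wrist');cv2.imwrite('pics/w9.png',W['img']);S=snapshot('side');cv2.imwrite('pics/s9.png',S['img'])
g=cv2.cvtColor(S['img'],6)
def px(x,y,z):
    v=R.from_euler('xyz',S['attitude'],degrees=True).inv().apply(O+x*U+y*V+[0,0,z]-S['origin']); return np.round([S['cx']+S['fx']*v[0]/-v[2],S['cy']-S['fy']*v[1]/-v[2]],1)
print([ (z,px(-55,0,z)) for z in (177,210,80,100)], 'lid top at -72', px(-77,0,100))
print(S['img'][140:200,234:238].mean(1).astype(int).tolist())"
```

```text
position: [585.7, 65.3, 181.9]
contact_force: [0.2, -0.8, -0.7]
grasp_force: 0.0
nose edge row 197.55 red [(89, array([226.7, 204.8]))]
clk 14.6 press xyz [-55.4   0.4 179.7] rot [ 1.7998e+02 -5.0000e-02 -1.5352e+02] F(press) [ 0.27  0.79 -0.48]
[(177, array([235.4, 169.4])), (210, array([235. , 160.9])), (80, array([236.6, 193.2])), (100, array([236.3, 188.5]))] lid top at -72 [234.9 192.2]
[[21, 20, 21], [19, 16, 16], [19, 20, 15], [20, 18, 18], [21, 22, 17], [22, 20, 22], [17, 18, 15], [23, 22, 21], [18, 14, 21], [21, 21, 21], [17, 14, 18], [25, 24, 23], [34, 31, 33], [45, 45, 46], [48, 49, 51], [52, 53, 52], [50, 52, 50], [50, 50, 51], [49, 49, 49], [53, 53, 55], [57, 57, 60], [72, 79, 81], [113, 123, 130], [145, 155, 163], [156, 162, 170], [168, 168, 172], [172, 168, 174], [165, 162, 166], [138, 135, 139], [102, 100, 102], [86, 84, 83], [82, 79, 80], [81, 78, 80], [82, 81, 81], [81, 79, 79], [84, 82, 82], [81, 78, 79], [83, 80, 80], [81, 78, 79], [81, 80, 80], [83, 80, 81], [81, 79, 78], [83, 82, 81], [79, 79, 79], [75, 73, 73], [57, 57, 56], [48, 47, 45], [51, 51, 51], [74, 71, 73], [90, 88, 90], [96, 94, 99], [98, 96, 98], [95, 94, 96], [94, 93, 97], [91, 90, 93], [83, 82, 86], [75, 74, 76], [69, 68, 71], [52, 52, 54], [34, 33, 34]]
```

A clear side-view column confirms it: the fingertip ends at row 161, which means z about 210 at TCP z 178, so the true tip is about 32 mm above the reported TCP. The nose row is unchanged, so the lid stays shut. I move in front of the latch with TCP z about 92 (tip about 124).

```bash
python3 nudge.py '[[10,0,0,0,0,0],[25,0,0,0,0,0],[30,0,0,0,0,0],[30,0,0,0,0,0],[30,0,0,0,0,0],[30,0,0,0,0,0],[20,0,0,0,0,0],[10,0,0,0,0,0],[0,0,0,0,0,0]]'|grep -E "pos|force"; python3 nudge.py '[[0,0,10,0,0,0],[0,0,20,0,0,0],[0,0,20,0,0,0],[0,0,20,0,0,0],[0,0,10,0,0,0],[0,0,5,0,0,0],[0,0,0,0,0,0]]'|grep -E "pos|force";python3 -c "
from h import *; from plant import r, snapshot, get_obs
to(r,-215,0,92)
S=snapshot('side');print(red(S['img']))"
```

```text
position: [418.7, -17.5, 180.4]
contact_force: [0.3, -0.3, -0.2]
grasp_force: 0.0
position: [419.6, -17.0, 95.1]
contact_force: [-0.7, 0.5, 0.4]
grasp_force: 0.0
clk 16.3 press xyz [-239.9   -0.3   95.1] rot [ 1.7997e+02 -4.0000e-02 -1.5351e+02] F(press) [-0.4   0.77  0.39]
tool move to (-215, 0, 92) [-24.9   0.2   3.1]
[(np.int32(19), array([235.31578947, 205.15789474]), array([[232.30768, 206.53844],
       [235.38461, 201.92305],
       [238.15384, 203.76921],
       [235.0769 , 208.3846 ]], dtype=float32))]
```

```bash
python3 nudge.py '[[-8,0,1,0,0,0],[-8,0,1,0,0,0],[-8,0,1,0,0,0],[-5,0,0,0,0,0],[-5,0,0,0,0,0],[-4,0,0,0,0,0],[-4,0,0,0,0,0]]'|grep -E "pos|force";python3 -c "
from h import *; from plant import r, snapshot, get_obs
where(r)"; python3 nudge.py '[[-4,0,0,0,0,0],[-4,0,0,0,0,0],[-4,0,0,0,0,0]]'|grep -E "pos|force";python3 -c "
from h import *; from plant import r, snapshot, get_obs
where(r);nose(r)"
```

```text
position: [456.7, 1.6, 92.4]
contact_force: [-4.3, -1.6, 2.8]
grasp_force: 2.1
clk 17.05 press xyz [-198.4   -0.    92.4] rot [ 1.7997e+02 -9.0000e-02 -1.5351e+02] F(press) [-4.58  0.5   2.8 ]
position: [468.1, 7.1, 92.5]
contact_force: [-2.2, -0.3, 2.2]
grasp_force: 1.2
clk 17.35 press xyz [-185.7   -0.2   92.5] rot [-180.      0.   -153.53] F(press) [-2.14  0.71  2.21]
nose edge row 190.8 red [(30, array([235.2, 199.7]))]
```

```bash
python3 nudge.py '[[-4,0,0,0,0,0],[-4,0,0,0,0,0],[-4,0,0,0,0,0],[-4,0,0,0,0,0],[-4,0,0,0,0,0]]'|grep -E "force";python3 -c "
from h import *; from plant import r, snapshot, get_obs
where(r);print([(a,c) for a,c,_ in red(snapshot('side')['img'])])";  python3 nudge.py '[[-4,0,0,0,0,0],[-4,0,0,0,0,0],[-4,0,0,0,0,0]]'|grep -E "force";python3 -c "
from h import *; from plant import r, snapshot, get_obs
where(r);print([(a,c) for a,c,_ in red(snapshot('side')['img'])])"
```

```text
contact_force: [-1.0, -0.0, 0.8]
grasp_force: 0.5
clk 17.95 press xyz [-1.656e+02 -1.000e-01  9.250e+01] rot [-1.8000e+02  1.0000e-02 -1.5352e+02] F(press) [-0.93  0.42  0.77]
[(np.int32(20), array([236.25, 195.45]))]
contact_force: [0.4, 0.2, -0.1]
grasp_force: 0.2
clk 18.3 press xyz [-1.536e+02 -1.000e-01  9.250e+01] rot [-1.8000e+02  1.0000e-02 -1.5353e+02] F(press) [ 0.48 -0.03 -0.15]
[(np.int32(17), array([237.29411765, 192.52941176]))]
```

```bash
python3 nudge.py '[[-4,0,0,0,0,0],[-4,0,0,0,0,0],[-3,0,0,0,0,0],[0,0,0,0,0,0],[0,0,0,0,0,0]]'|grep -E "force";python3 -c "
from h import *; from plant import r, snapshot, get_obs
where(r);print([(a,c) for a,c,_ in red(snapshot('side')['img'])])
S=snapshot('side')
for x,z in((-186,128),(-130,145),(-74,128)):
    v=R.from_euler('xyz',S['attitude'],degrees=True).inv().apply(O+x*U+[0,0,z]-S['origin']); print(x,np.round([S['cx']+S['fx']*v[0]/-v[2],S['cy']-S['fy']*v[1]/-v[2]],1))"
```

```text
contact_force: [0.2, 0.5, -0.3]
grasp_force: 0.0
clk 18.85 press xyz [-143.    -0.    92.5] rot [ 180.     -0.   -153.52] F(press) [ 0.45  0.39 -0.25]
[]
-186 [227.  205.3]
-130 [230.8 190.5]
-74 [234.8 184.9]
```

No contact remains and the grip is hidden behind the finger. I back off and check.

```bash
python3 nudge.py '[[5,0,0,0,0,0],[15,0,0,0,0,0],[25,0,0,0,0,0],[30,0,0,0,0,0],[20,0,-10,0,0,0],[10,0,-30,0,0,0],[0,0,-40,0,0,0],[0,0,-40,0,0,0],[0,0,-30,0,0,0],[0,0,0,0,0,0],[0,0,0,0,0,0]]'|grep -E "pos|force";python3 -c "
from h import *; from plant import r, snapshot, get_obs
where(r);S=snapshot('side');T=snapshot('top');a,b=red(S['img']),red(T['img'])
print([(x[0],x[1]) for x in a],[(x[0],x[1]) for x in b])
if a and b:
    g,e=tri(ray(S,a[0][1]),ray(T,b[0][1])); print('grip press',(g-O)@U,(g-O)@V,g[2],e)
elif a:
    o,d=ray(S,a[0][1]); q=o+d*((O-o)@V)/(d@V); print('grip press',(q-O)@U,q[2])
print('nosecol',cv2.cvtColor(S['img'],6)[186:206,229:241].mean(1).astype(int))"
```

```text
position: [412.0, -20.8, 242.4]
contact_force: [0.1, -0.3, -0.1]
grasp_force: 0.0
clk 20.05 press xyz [-248.3   -0.3  242.4] rot [-1.7997e+02  3.0000e-02 -1.5353e+02] F(press) [-0.   -0.31 -0.15]
[(np.int32(74), array([235.13513514, 184.62162162]))] [(np.int32(91), array([246.47252747, 204.95604396]))]
grip press -73.92470192005686 -1.0279062047546146 129.1895978715408 0.35829159820863
nosecol [ 53  82 129 160 160 135 107  95  90  82  82 109 133 118  70  28  16  11
  12  11]
```

The grip triangulates to press x -74, y -1, z 129, which is exactly the locked position. The press has not moved and the hand is clear.

```bash
python3 -c "
from plant import r, snapshot, get_obs
print(r.hand_in())"
```

```text
the job is handed in; nothing more can be done
None
```

I pressed the lid shut, then pushed the latch over onto the nose, and handed the job in at about 20 s with the hand clear; the verdict was not shown, but the grip measured within about 2 mm of its locked position and the peak finger force I read was about 28 N.

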